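Tip four test balls from the scoop tray into the feed groove

TASK

Load the four steel balls into the groove of the feed fixture: carry the scoop tray over level, set it flat on the fixture's rest, snug against the guide rail and the front stop with its spout over the groove, and let go of it with the balls still inside. Then take it by the grip fin at its back and tip it nose down, with its front edge staying on the rest, so that the balls run out in single file into the groove; lower the tray flat onto the rest again and let go. Do not touch or spill the balls, and leave the other things where they are.

Things in the scene. Friction and masses are not known exactly. Their poses are not given: they have to be found in the camera images.
- tray: steel scoop tray with the balls in it, loose, 0.26 kg empty. Origin under the middle of its flat base; x to the nose, y left, z up. Body x -60..60 mm, 42 wide outside; side walls 48 high, 4 thick, flat outside all along, to be gripped across the sides; centre of mass within 15 mm of x = 0, so it hangs level when gripped there
- tray_in (a point): middle of the tray's inner floor, at (0, 0, 12) mm of the tray. Inside 34 mm wide, x -56..56. The floor rises 5 degrees to the nose and falls 8 degrees to the right wall (5 mm above the base at the right back corner): level, the balls lie in a row along the right wall from the back. They stay put up to some 8 degrees nose down; 25 to 30, held 2 s, empties it; more than 33 is too much
- tray_nose (a point): middle of the end of the spout's floor, at (78, -8, 18) mm of the tray. The inside narrows to this open spout, 22 mm wide inside, 30 outside, projecting from x = 60 to 78, centred on y = -6, walls up to 45 above the base
- tray_edge (a point): middle of the tray's lower front edge, at (60, 0, 0) mm of the tray: the tray tips about the line through it parallel to the tray's y
- tray_grip (a point): point to hold on the upright grey plastic grip fin behind the tray's back wall, at (-84, 0, 40) mm of the tray. Fin x -60..-104, 10 mm thick in y, 18 to 52 above the base; pinch its thickness, fingers closing along the tray's y
- feeder: aluminium feed fixture, fixed. Origin on the bench under the near face of its front stop, on the groove's axis; x down the groove away from the rest, y left, z up. Base plate x -132..168, y -34..46 mm, 6 high. On it, behind the stop, a flat rest: block x -124..0, y -24..36, top 60 above the bench
- feeder_seat (a point): where the tray's origin goes, on the rest at (-60, 6, 60) mm of the feeder, tray's x along the feeder's x: its front then touches the front stop (strip across the rest at x 0..4, 6 above the rest), its right side the guide rail (strip on the right edge of the rest, inner face y = -15, x -122..-2, 6 thick, 8 above the rest), its spout is over the groove
- groove (a point): middle of the groove's floor at its near end, at (6, 0, 46) mm of the feeder; its x runs down the groove, 12 degrees below level, z square to the floor. Groove 150 mm long, closed at the far end, 21 wide with 10 high sides, then flared to 44; low fences from x = 28 on and a narrow strip 22 over the floor from x = 70 on. Balls in it: centre 9 above the floor; four fill x 78..150
- ball_1: polished steel ball, 18 mm diameter, 24 g, lies in the tray at the start; origin at its centre
- ball_2: polished steel ball, 18 mm diameter, 24 g, lies in the tray at the start; origin at its centre
- ball_3: polished steel ball, 18 mm diameter, 24 g, lies in the tray at the start; origin at its centre
- ball_4: polished steel ball, 18 mm diameter, 24 g, lies in the tray at the start; origin at its centre
- tape: bystander: roll of brown adhesive tape lying flat, 100 mm across, 25 high mm
- micrometer: bystander: outside micrometer lying flat, 48 x 148 x 17 mm
- check_weight: bystander: brass-coloured knobbed check weight, 38 across, 62 high mm
- bend_support: bystander: steel bend-test support with two rollers, 50 x 140 x 43 mm

How it is judged:
By the outcome, as a careful person would: the job done as asked, in the order asked, and still so for the second after the job is handed in, with the robot touching nothing.
It also fails if it takes over 64 s, if anything falls off the work surface, if the arm or the gripper's body presses on something with over 40 N, if the wrist force passes 120 N, or if a joint passes its speed limit or range.

ROBOT

A 6-joint arm with a two-finger parallel gripper is mounted at the origin on a cart in front of the work surface, level with it; the furniture and walls round the work are solid. World frame = base frame: x ahead of the robot, y to its left, z up, the work surface at z = 0. Lengths are in m, angles in degrees, forces in N, time in s.
With the tool pointing down it reaches from about 0.25 to 0.725 m from the base axis. Payload 9.7 kg.
Tool frame: the origin (TCP) lies at the very end of the fingers, on their centre line; the grasp point (between the pads) lies 19 mm behind it; y points along the fingers, x is the direction in which the jaws open and shut, and the axes are right-handed (so a half turn about y gives the same grasp; the last joint's range is limited). The gripper opens to 85 mm and grips with 20 to 120 N. Pads are 22 mm wide; open, the fingers measure 114 mm over their backs; the gripper's body (76 mm by 85 mm) begins 54 mm behind the grasp point. The pads swing forward as they close: fully open they stand 13 mm farther back than shut.
Start: joints at [64.4, 4.979, 10.078, 95.1, 0, 90], TCP at [0.238, 0.496, 0.231] pointing down, gripper open.
Joint ranges: [-179.16, 179.16], [-48.56, 103.87], [-65.8, 70.77], [-126.05, 130.52], [-82.76, 87.17], [-180, 180]. Speed limits (degrees/s): [127.2, 127.2, 147.25, 180, 180, 180].

INTERFACE

Orientations are given as [roll, pitch, yaw] about the fixed x, y, z axes, in that order (R = Rz(yaw) Ry(pitch) Rx(roll)).
In Python, from workcell import bot gives the robot as it stands.
- The arm moves only by the shell command python3 -m jog 'ROWS' [FORCE]. ROWS is JSON, a list of rows, each a list of 7 numbers: the closure, from 0 (fully open) to 1 (shut), then the shift along the world's x, y, z in units of 25 mm (1.0 is 25 mm), then the turn, a rotation vector about the world's x, y, z in units of 5 degrees (1.0 is 5 degrees). A call has 1 to 5 rows; each row is the pose to reach, as a shift and turn from the pose commanded when the call began; what a row does not reach only later rows make up. A row lasts 1/10 s, in which the tool goes at most 50 mm and 8.59 degrees, less where a joint would pass 70% of its speed; a pose out of reach is approached as far as the arm can. A call with a gripper value outside its range is refused whole. The fingers move at their own pace and stop on an object; FORCE is the grip in N (left out, the last holds). Time passes only in rows, so rows that repeat a pose let the fingers close. It gives the time, the measured TCP pose, the force and the opening at its end, in the units of the state.
- bot.get_obs(): the state, without advancing time (a new reading comes with each control period).
- bot.camera(name): name is "side" or "top"; returns (picture, depth): 384x512x3 uint8, red, green, blue; 384x512 float32, m along the optical axis (not along the pixel's ray), 0 where there is no reading.
- bot.camera_model(name): a dict with "fx", "fy", "cx", "cy" (pixels), "rvec" (rotation vector, rad) and "tvec" (3), from world to camera coordinates, as OpenCV has them. Camera axes: x right, y down, z forward; pixel columns grow to the right and rows downward; lengths in m; the calibration is good to about 2 mm. A picture is of the moment at which its call begins. camera_model takes no time and is no camera call.
- bot.job_done(): hands the job in, once; it reports no verdict.
Trained networks look in the newest picture that a camera, given by its name, has taken for a name from the list of things; names that differ only in an ending like _2 or _b are one class to them, and where a whole thing is asked for, a point or a joint stands for the part that bears it (a point fixed in the world has none). Each returns a list of dicts, best first, with "conf" (0 to 1); they miss things now and then, are a little off and sometimes report something else, mostly with a low value. They report only what shows in the picture. A call takes as long as a camera call.
- bot.regions_of(camera, label): "pixels" (384x512 bool, what is visible of it) and "point" ([row, column] in pixels, amid what is visible of it).
The state is a dict: "time": time; "q": joint angles; "qd": joint speeds; "joint_efforts": joint torques, N m; "ee_pos": TCP position; "tcp_rot": TCP orientation; "wrist_force": force on the tool from outside, world axes, zero at the start; "torque": the same for the moment, N m; "opening": finger opening in m.
Only numpy, scipy, OpenCV 4.12 (cv2) and the standard library are available. Lean on these libraries where they do the work, as an engineer would, in place of code of your own. Each camera call takes 0.05 s, during which the arm holds its last target. There are 200 camera calls.

## Working session

There is one attempt and no reset: what is moved stays moved. The work goes in short steps, Python scripts to look and compute and a shell command to move; the robot and the scene stay as the last step left them, time stands still between calls to the robot, and variables do not carry over. Pictures are saved under pics/ and viewed, about 8 in all and at most 12, crops included, and the job is handed in when it is done.

```bash
mkdir -p pics; ls; python3 - <<'E'
from workcell import bot
import cv2,numpy as np
print(bot.get_obs())
for n in("top","side"):
    p,d=bot.camera(n); cv2.imwrite(f"pics/{n}0.png",p[:,:,::-1]); np.savez(f"{n}0.npz",p=p,d=d)
    print(n,bot.camera_model(n))
    for l in("tray","feeder","tray_grip","tray_nose","ball_1"):
        for r in bot.regions_of(n,l)[:4]: 
            print(l,r["conf"],r["point"],r["pixels"].sum())
E
```

```text
pics
{'time': 0.0, 'q': array([6.44000867e+01, 5.01166520e+00, 1.00321627e+01, 9.50999053e+01,
       1.46199720e-04, 8.99991363e+01]), 'qd': array([-0.06498058, -0.04597992, -0.02179062,  0.03763898,  0.13424974,
        0.00988433]), 'joint_efforts': array([ 3.97225594e-03, -5.20378911e+01,  4.64813697e+01,  1.58292800e-02,
        3.29618424e-04,  3.73696423e-06]), 'ee_pos': array([0.23753979, 0.4957874 , 0.23055713]), 'tcp_rot': array([-8.99998526e+01,  7.94078341e-02,  6.44009504e+01]), 'wrist_force': array([-0.78226747, -0.12516948,  0.61189547]), 'torque': array([-0.05033152,  0.00449221,  0.06732979]), 'opening': 0.08566871152817228}
top {'fx': 443.09470324373063, 'fy': 443.09470324373063, 'cx': 250.92886071729598, 'cy': 190.34433907661457, 'rvec': array([ 2.18793813, -2.19373659,  0.04214775]), 'tvec': array([-0.04294386,  0.53435037,  1.54761952])}
tray 0.69 [235.9, 146.7] 374
tray 0.56 [147.1, 344.7] 551
feeder 0.59 [170.9, 228.5] 1983
feeder 0.15 [236.3, 144.0] 451
tray_grip 0.65 [238.8, 142.6] 430
tray_nose 0.69 [236.9, 148.2] 487
ball_1 0.36 [238.6, 145.2] 455
side {'fx': 441.69701480325125, 'fy': 441.69701480325125, 'cx': 263.2752425545769, 'cy': 189.99657383468914, 'rvec': array([ 0.70116487, -2.57864028,  1.15756214]), 'tvec': array([0.43267627, 0.26581167, 1.48377896])}
tray 0.51 [300.7, 252.0] 63
feeder 0.66 [194.2, 214.6] 339
tray_nose 0.58 [298.7, 248.6] 49
```

```bash
python3 - <<'E'
import cv2,numpy as np
a=cv2.imread("pics/top0.png");b=cv2.imread("pics/side0.png")
cv2.imwrite("pics/v1.png",cv2.resize(a[80:290,90:390],None,fx=2.6,fy=2.6,interpolation=cv2.INTER_CUBIC))
cv2.imwrite("pics/v2.png",cv2.resize(b,None,fx=1.55,fy=1.55))
E
```

```text
(no output)
```

View pics/v1.png

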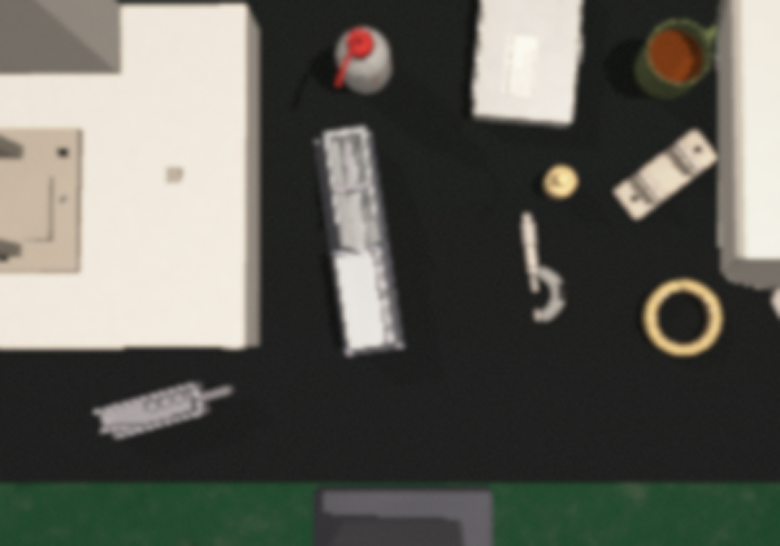

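View pics/v2.png

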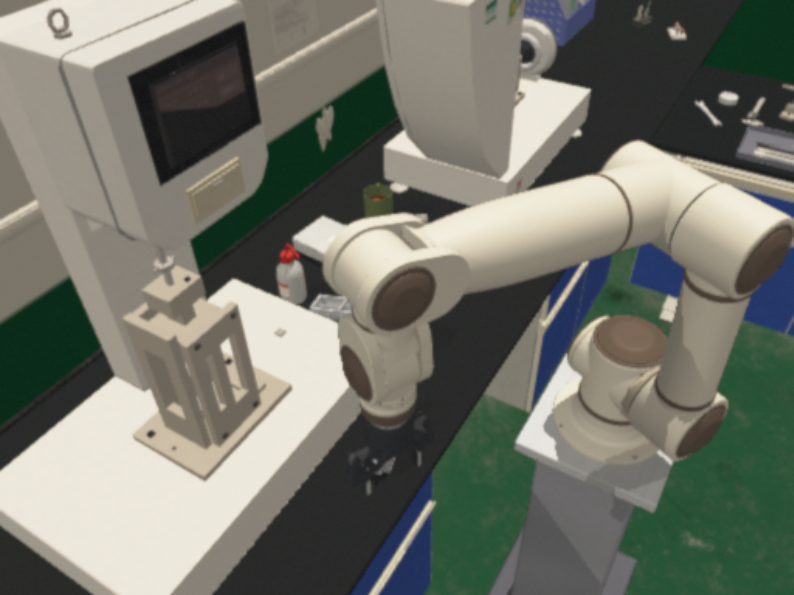

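```bash
cat > h.py <<'E'
from workcell import bot
import cv2,numpy as np
def snap(n): return bot.camera(n)
def cloud(n,d):
    m=bot.camera_model(n);R=cv2.Rodrigues(m["rvec"])[0]
    v,u=np.mgrid[:384,:512]
    c=np.stack([(u-m["cx"])/m["fx"]*d,(v-m["cy"])/m["fy"]*d,d],-1)
    return (c-m["tvec"])@R
def proj(n,P):
    m=bot.camera_model(n);return cv2.projectPoints(np.float64(P),m["rvec"],m["tvec"],np.array([[m["fx"],0,m["cx"]],[0,m["fy"],m["cy"]],[0,0,1]]),None)[0][:,0]
E
python3 - <<'E'
from h import *
z=np.load("top0.npz");P=cloud("top",z["d"])
np.set_printoptions(linewidth=250)
print("tray z mm rows 225-250");print((P[224:251,124:184,2]*1000).astype(int)[:, ::1])
F=P[125:222,205:252]
print((F[::2,:,2]*1000).astype(int))
E
```

```text
tray z mm rows 225-250
[[ 7 -3  2 ... -4  5  4]
 [ 2 -1 -7 ...  2 -6  1]
 [ 5  0  0 ... -1 -6  6]
 ...
 [ 2  1  1 ...  0 -5  5]
 [ 6 -7  1 ...  9 -3  4]
 [ 0 -1  2 ...  1 -2 -1]]
[[ 3  3 -5 ... -3  6  8]
 [ 6  1  0 ...  3 -1  4]
 [ 0  3  2 ...  1  0  7]
 ...
 [ 0  1  5 ...  6  6  7]
 [ 0  0  1 ... -1  2  6]
 [ 3  0 -2 ...  0 -2  1]]
```

```bash
cat >> h.py <<'E'
from scipy.optimize import minimize
def B(x0,x1,y0,y1,z0,z1): return np.array([[x0,y0,z0],[x1,y1,z1]])/1000.
TRAY=[B(-60,60,17,21,0,48),B(-60,60,-21,-17,0,48),B(-60,-56,-21,21,0,48),B(-60,60,-21,21,0,11),B(-56,16,-17,1,5,21),
 B(56,60,9,21,0,46),B(60,78,-21,-17,0,45),B(60,78,5,9,0,45),B(60,78,-17,5,0,17),B(-104,-60,-5,5,18,52)]
FEED=[B(-132,168,-34,46,0,6),B(-124,0,-24,36,0,60),B(-122,-2,-21,-15,60,68),B(0,4,-24,36,0,66)]
for i in range(16):
    x=6+i*9.5; zc=46-(x-1)*np.tan(np.radians(12)); FEED+= [B(x,x+9.5,-11,11,0,zc),B(x,x+9.5,-22,22,0,zc)]
def render(n,boxes,pose,rows,cols):
    m=bot.camera_model(n);R=cv2.Rodrigues(m["rvec"])[0]
    v,u=np.meshgrid(np.arange(*rows),np.arange(*cols),indexing="ij")
    D=np.stack([(u-m["cx"])/m["fx"],(v-m["cy"])/m["fy"],np.ones(u.shape)],-1)@R
    O=-R.T@m["tvec"]
    x,y,z,a=pose;c,s=np.cos(a),np.sin(a);T=np.array([[c,-s,0],[s,c,0],[0,0,1]])
    d=D@T;o=(O-[x,y,z])@T
    best=-O[2]/D[...,2]
    for b in boxes:
        t0=(b[0]-o)/d;t1=(b[1]-o)/d
        n_=np.minimum(t0,t1).max(-1);f=np.maximum(t0,t1).min(-1)
        best=np.where((n_<f)&(n_<best),n_,best)
    return best
def fit(n,d,boxes,p0,z,win,dead=None):
    r,c=win;D=d[r[0]:r[1],c[0]:c[1]];ok=D>0
    if dead is not None: ok&=~dead
    def f(q):
        e=np.abs(render(n,boxes,(q[0]/1e3,q[1]/1e3,z,np.radians(q[2])),r,c)-D)
        return np.minimum(e,.03)[ok].mean()*1e3
    best=None
    for dx in(-6,0,6):
        for dy in(-6,0,6):
            q0=np.array(p0)+[dx,dy,0]
            s=minimize(f,q0,method="Nelder-Mead",options=dict(initial_simplex=[q0,q0+[5,0,0],q0+[0,5,0],q0+[0,0,4]],xatol=.05,fatol=1e-4))
            if best is None or s.fun<best.fun: best=s
    return best.x,best.fun
E
python3 - <<'E'
from h import *
z=np.load("top0.npz");P=cloud("top",z["d"])
k=(P[222:256,120:185,2]>.025);q=P[222:256,120:185][k];print("tray pts",np.median(q,0),len(q))
k=(P[125:222,205:255,2]>.045);q=P[125:222,205:255][k];print("feed pts",np.median(q,0),len(q), q.min(0),q.max(0))
mt=q.mean(0)
k=(P[222:256,120:185,2]>.025);q=P[222:256,120:185][k];t=q.mean(0)*1e3
print(fit("top",z["d"],TRAY,[t[0],t[1],104],0,((218,258),(118,190))))
print(fit("top",z["d"],FEED,[mt[0]*1e3+40,mt[1]*1e3,6],0,((120,225),(200,258))))
E
```

```text
tray pts [0.38058295 0.29032679 0.04681533] 241
feed pts [0.5516864  0.03316133 0.06039538] 1046 [ 0.4514321  -0.06167468  0.0451055 ] [0.74531065 0.0822671  1.57163782]
(array([370.98609831, 307.25724441, 105.59058103]), np.float64(3.3065373143688723))
(array([579.0330689,  32.1519685,   8.5571201]), np.float64(4.6232209318599855))
```

```bash
cat >> h.py <<'E'
def overlay(n,img,items,win,k,fn):
    r,c=win;I=cv2.resize(img[r[0]:r[1],c[0]:c[1],::-1].copy(),None,fx=k,fy=k,interpolation=cv2.INTER_CUBIC)
    for boxes,(x,y,z,a),col in items:
        cs,s=np.cos(a),np.sin(a)
        for b in boxes:
            q=np.array([[b[i][0],b[j][1],b[1][2]] for i,j in((0,0),(1,0),(1,1),(0,1))])
            w=q@np.array([[cs,s,0],[-s,cs,0],[0,0,1]])+[x,y,z]
            uv=(proj(n,w)-[c[0],r[0]]+.5)*k-.5
            cv2.polylines(I,[np.int32(np.round(uv))],True,col,1)
    cv2.imwrite(fn,I)
E
python3 - <<'E'
from h import *
p=np.load("top0.npz")["p"]
overlay("top",p,[(TRAY[:3]+TRAY[6:8]+TRAY[9:],(.371,.3073,0,np.radians(105.6)),(0,0,255)),(FEED[:4],(.579,.0322,0,np.radians(8.56)),(0,255,0))],((120,260),(115,265)),5,"pics/v3.png")
E
```

```text
(no output)
```

View pics/v3.png

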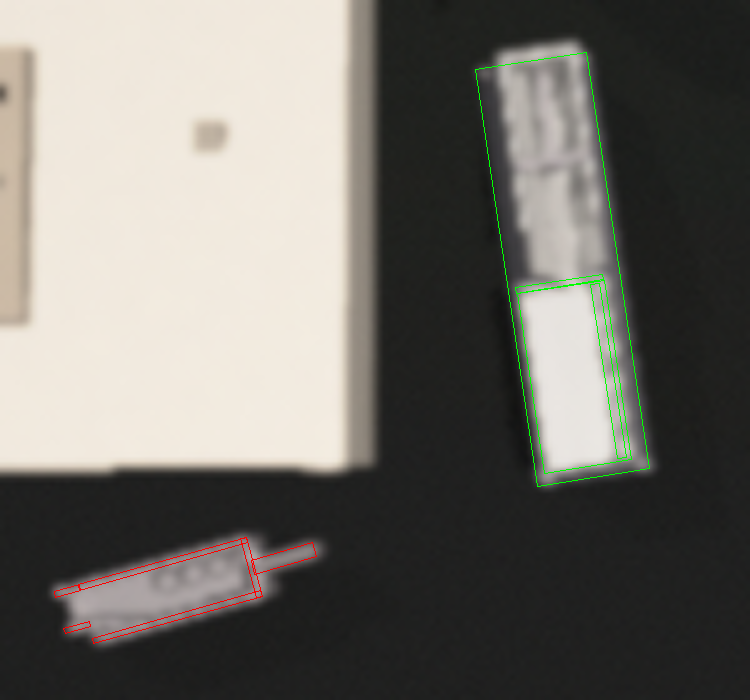

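```bash
cat >> h.py <<'E'
def fitimg(n,img,boxes,p0,z,win,ss=3):
    r,c=win;g=cv2.cvtColor(img,cv2.COLOR_RGB2GRAY).astype(float)[r[0]:r[1],c[0]:c[1]]
    m=bot.camera_model(n)
    def f(q):
        S=0
        for du in(-.33,0,.33):
            for dv in(-.33,0,.33):
                S=S+(render2(n,boxes,(q[0]/1e3,q[1]/1e3,z,np.radians(q[2])),r,c,du,dv))
        S=cv2.GaussianBlur(S/9.,(0,0),.9)
        return -np.corrcoef(S.ravel(),np.minimum(g,np.percentile(g,97)).ravel())[0,1]
    q0=np.array(p0,float)
    s=minimize(f,q0,method="Nelder-Mead",options=dict(initial_simplex=[q0,q0+[8,0,0],q0+[0,8,0],q0+[0,0,4]],xatol=.05,fatol=1e-5))
    return s.x,s.fun
def render2(n,boxes,pose,rows,cols,du,dv):
    a=render(n,boxes,pose,(rows[0]+dv,rows[1]+dv),(cols[0]+du,cols[1]+du));b=render(n,[],pose,(rows[0]+dv,rows[1]+dv),(cols[0]+du,cols[1]+du))
    return (a<b-.012).astype(float)
E
python3 - <<'E'
from h import *
z=np.load("top0.npz")
w=((222,254),(118,188))
for q0 in([366,301,105],[371,307,102]): print(fitimg("top",z["p"],TRAY,q0,0,w))
for p0 in([366,300,104],[376,303,106],[366,303,102]):print(fit("top",z["d"],TRAY,p0,0,w))
w=((120,220),(212,248))
print(fitimg("top",z["p"],FEED,[579,32,8.5],0,w))
print(fit("top",z["d"],FEED,[577,30,7.5],0,w))
print(fit("top",z["d"],FEED[:4],[577,30,7.5],0,((174,222),(205,255))))
E
```

```text
Traceback (most recent call last):
  File "h.py", line 65, in fitimg
    s=minimize(f,q0,method="Nelder-Mead",options=dict(initial_simplex=[q0,q0+[8,0,0],q0+[0,8,0],q0+[0,0,4]],xatol=.05,fatol=1e-5))
  File "h.py", line 61, in f
    S=S+(render2(n,boxes,(q[0]/1e3,q[1]/1e3,z,np.radians(q[2])),r,c,du,dv))
      ~^^~~~~~~~~~~~~~~~~~~~~~~~~~~~~~~~~~~~~~~~~~~~~~~~~~~~~~~~~~~~~~~~~~~
ValueError: operands could not be broadcast together with shapes (32,70) (32,71)
```

Floating arange lengths; fix by truncating.

```bash
sed -i 's/np.arange(\*rows),np.arange(\*cols)/rows[0]+np.arange(round(rows[1]-rows[0])),cols[0]+np.arange(round(cols[1]-cols[0]))/' h.py
python3 - <<'E'
from h import *
z=np.load("top0.npz")
w=((222,254),(118,188))
for q0 in([366,301,105],[371,307,102]): print(fitimg("top",z["p"],TRAY,q0,0,w))
for p0 in([366,300,104],[366,303,102]):print(fit("top",z["d"],TRAY,p0,0,w))
w=((120,220),(212,248))
print(fitimg("top",z["p"],FEED,[579,32,8.5],0,w))
print(fit("top",z["d"],FEED[:4],[577,30,7.5],0,((174,222),(205,255))))
E
```

```text
Traceback (most recent call last):
  File "h.py", line 65, in fitimg
    s=minimize(f,q0,method="Nelder-Mead",options=dict(initial_simplex=[q0,q0+[8,0,0],q0+[0,8,0],q0+[0,0,4]],xatol=.05,fatol=1e-5))
  File "h.py", line 61, in f
    S=S+(render2(n,boxes,(q[0]/1e3,q[1]/1e3,z,np.radians(q[2])),r,c,du,dv))
         ~~~~~~~^^^^^^^^^^^^^^^^^^^^^^^^^^^^^^^^^^^^^^^^^^^^^^^^^^^^^^^^^^
  File "h.py", line 68, in render2
    a=render(n,boxes,pose,(rows[0]+dv,rows[1]+dv),(cols[0]+du,cols[1]+du));b=render(n,[],pose,(rows[0]+dv,rows[1]+dv),(cols[0]+du,cols[1]+du))
                                                                             ~~~~~~^^^^^^^^^^^^^^^^^^^^^^^^^^^^^^^^^^^^^^^^^^^^^^^^^^^^^^^^^^^
  File "h.py", line 19, in render
    m=bot.camera_model(n);R=cv2.Rodrigues(m["rvec"])[0]
ValueError: time passes only in moves, steps and waits
```

```bash
sed -i 's/bot.camera_model(n)/cm(n)/; s/^import cv2,numpy as np/import cv2,numpy as np,functools\n@functools.cache\ndef cm(n): return bot.camera_model(n)/' h.py
python3 - <<'E'
from h import *
z=np.load("top0.npz")
w=((222,254),(118,188))
for q0 in([366,301,105],[371,307,102]): print(fitimg("top",z["p"],TRAY,q0,0,w))
for p0 in([366,300,104],[366,303,102]):print(fit("top",z["d"],TRAY,p0,0,w))
w=((120,220),(212,248))
print(fitimg("top",z["p"],FEED,[579,32,8.5],0,w))
print(fit("top",z["d"],FEED[:4],[577,30,7.5],0,((174,222),(205,255))))
E
```

```text
(array([370.07076579, 307.48951751, 105.53185008]), np.float64(-0.7495225933012263))
(array([370.34584884, 307.33549503, 105.42828441]), np.float64(-0.7495213196667975))
(array([370.90559807, 307.59992872, 105.5257424 ]), np.float64(3.402069441802873))
(array([370.98643511, 307.25622855, 105.59003556]), np.float64(3.4045131426795483))
(array([578.33566771,  32.69117326,   9.64921276]), np.float64(-0.8986191861544002))
(array([579.03229355,  32.20452594,   8.59628175]), np.float64(3.0955672135018615))
```

```bash
python3 -m jog '[[0,1,-1.5,0,0,0,-1.6],[0,2,-3,0,0,0,-3.2],[0,3,-4.5,0,0,0,-4.8],[0,4.2,-6,0,0,0,-6.4],[0,5.32,-7.54,0,0,0,-8]]'; python3 -c "
from workcell import bot
print(bot.get_obs()['q'])"
```

```text
time: 1.1
ee_pos: [0.3714, 0.306, 0.2315]
tcp_rot: [-90.0, -0.0, 24.1]
wrist_force: [0.6, 0.1, 0.7]
opening: 0.0854
[ 3.94852343e+01 -4.45157804e+00  6.30780684e-01  9.50435673e+01
 -1.63448512e-03  1.05386573e+02]
```

```bash
python3 -m jog '[[0,0,0,0,0,0,1.7],[0,0,0,0,0,0,3.4],[0,0,0,0,0,0,5.1],[0,0,0,0,0,0,6.8],[0,0,0,0,0,0,8.5]]' >/dev/null;python3 -m jog '[[0,0,0,0,0,0,1.7],[0,0,0,0,0,0,3.4],[0,0,0,0,0,0,5.1],[0,0,0,0,0,0,6.8],[0,0,0,0,0,0,8.5]]'
python3 -m jog '[[0,0,0,0,0,0,1.7],[0,0,0,0,0,0,3.4],[0,0,0,0,0,0,5.1],[0,0,0,0,0,0,6.8],[0,0,0,0,0,0,8.5]]' >/dev/null;python3 -m jog '[[0,0,0,-1,0,0,1.7],[0,0,0,-2,0,0,3.4],[0,0,0,-3,0,0,5.1],[0,0,0,-4,0,0,6.8],[0,0,0,-4,0,0,8.78]]'; python3 - <<'E'
from h import *
print(bot.get_obs()['q'])
p,d=snap("side");cv2.imwrite("pics/v4.png",cv2.resize(p[230:370,160:320,::-1],None,fx=4,fy=4,interpolation=cv2.INTER_CUBIC))
E
```

```text
time: 2.1
ee_pos: [0.3706, 0.3075, 0.2314]
tcp_rot: [-90.0, -0.0, 109.8]
wrist_force: [-0.7, 0.8, -0.0]
opening: 0.0854
time: 3.1
ee_pos: [0.3694, 0.3065, 0.1278]
tcp_rot: [-89.9, -0.3, -165.2]
wrist_force: [-0.6, -0.2, -0.2]
opening: 0.0855
[ 3.96836739e+01 -5.13504979e+00 -1.14596175e+01  8.39514476e+01
  1.68984038e-04 -6.51656009e+01]
```

View pics/v4.png

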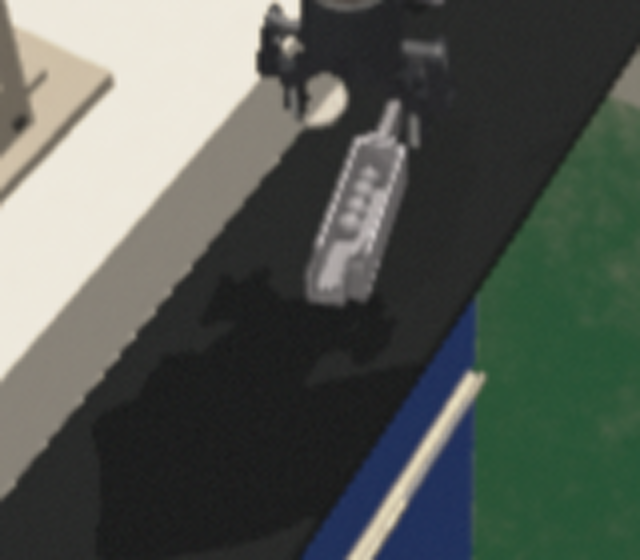

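```bash
python3 - <<'E'
from h import *
p,d=snap("side");np.savez("side1.npz",p=p,d=d)
# window: cols 160+ (290..430)/4 , rows 230+(125..310)/4
w=((262,310),(228,266))
print(fit("side",d,TRAY,[370,307,105],0,w)); print(fitimg("side",p,TRAY,[370,307,105],0,w))
d0=np.load("side0.npz")["d"]
print(bot.get_obs()["ee_pos"])
E
```

```text
(array([371.10685742, 304.3274625 , 105.56270036]), np.float64(4.109360770953111))
(array([373.52939088, 302.08073582, 106.56418075]), np.float64(-0.8830022368292497))
[0.37032034 0.30724544 0.13069097]
```

```bash
python3 -m jog '[[0,0.02,-0.03,-1,0,0,0],[0,0.02,-0.03,-2,0,0,0],[0,0.02,-0.03,-3,0,0,0],[0,0.02,-0.03,-4,0,0,0],[0,0.02,-0.03,-4.7,0,0,0]]' && python3 -m jog '[[0.3,0,0,0,0,0,0],[0.4,0,0,0,0,0,0],[0.5,0,0,0,0,0,0],[0.7,0,0,0,0,0,0],[0.8,0,0,0,0,0,0]]' 30; python3 -m jog '[[0.8,0,0,0,0,0,0],[0.8,0,0,0,0,0,0],[0.8,0,0,0,0,0,0]]' 40
```

```text
time: 3.7
ee_pos: [0.3711, 0.3067, 0.0129]
tcp_rot: [-90.0, -0.0, -165.8]
wrist_force: [0.6, -0.8, -0.3]
opening: 0.0855
time: 4.2
ee_pos: [0.3719, 0.3074, 0.0155]
tcp_rot: [-90.1, 0.1, -165.5]
wrist_force: [-0.4, -0.6, 6.2]
opening: 0.0415
time: 4.5
ee_pos: [0.3719, 0.3075, 0.0156]
tcp_rot: [-90.1, 0.1, -165.5]
wrist_force: [-0.9, -2.0, 6.8]
opening: 0.0414
```

```bash
python3 -m jog '[[0.8,0,0,0.2,0,0,0],[0.8,0,0,0.7,0,0,0],[0.8,0,0,1.4,0,0,0],[0.8,0,0,2.1,0,0,0],[0.8,0,0,2.8,0,0,0]]' 40; python3 -m jog '[[0.8,0,0,0.7,0,0,0],[0.8,0,0,1.3,0,0,0],[0.8,0,0,1.7,0,0,0],[0.8,0,0,1.9,0,0,0],[0.8,0,0,1.9,0,0,0]]'; python3 - <<'E'
from h import *
p,d=snap("side");cv2.imwrite("pics/v5.png",cv2.resize(p[220:330,190:320,::-1],None,fx=5,fy=5,interpolation=cv2.INTER_CUBIC))
E
```

```text
time: 5.0
ee_pos: [0.3711, 0.3067, 0.0853]
tcp_rot: [-90.0, 0.0, -165.5]
wrist_force: [-0.6, 0.1, -3.1]
opening: 0.0414
time: 5.5
ee_pos: [0.3713, 0.3069, 0.1317]
tcp_rot: [-90.0, 0.0, -165.5]
wrist_force: [0.7, 0.7, -4.0]
opening: 0.0417
```

View pics/v5.png

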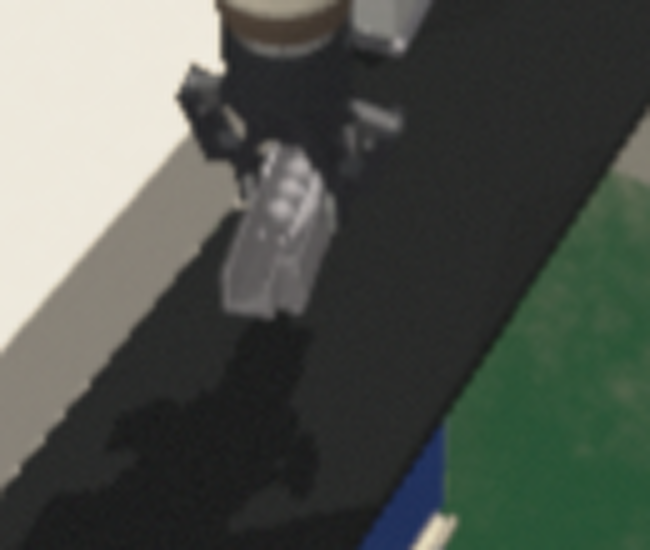

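```bash
python3 -m jog '[[0.8,0.067,-0.131,0,0,0,-0.23],[0.8,0.2,-0.394,0,0,0,-0.689],[0.8,0.4,-0.788,0,0,0,-1.378],[0.8,0.623,-1.225,0,0,0,-2.144],[0.8,0.845,-1.663,0,0,0,-2.909]]'
python3 -m jog '[[0.8,0.222,-0.438,0,0,0,-0.766],[0.8,0.445,-0.875,0,0,0,-1.531],[0.8,0.667,-1.313,0,0,0,-2.297],[0.8,0.89,-1.75,0,0,0,-3.062],[0.8,1.112,-2.188,0,0,0,-3.828]]'
python3 -m jog '[[0.8,0.222,-0.438,0,0,0,-0.766],[0.8,0.445,-0.875,0,0,0,-1.531],[0.8,0.667,-1.313,0,0,0,-2.297],[0.8,0.89,-1.75,0,0,0,-3.062],[0.8,1.112,-2.188,0,0,0,-3.828]]'
python3 -m jog '[[0.8,0.222,-0.438,0,0,0,-0.766],[0.8,0.445,-0.875,0,0,0,-1.531],[0.8,0.667,-1.313,0,0,0,-2.297],[0.8,0.89,-1.75,0,0,0,-3.062],[0.8,1.112,-2.188,0,0,0,-3.828]]'
python3 -m jog '[[0.8,0.222,-0.438,0,0,0,-0.766],[0.8,0.445,-0.875,0,0,0,-1.531],[0.8,0.667,-1.313,0,0,0,-2.297],[0.8,0.89,-1.75,0,0,0,-3.062],[0.8,1.112,-2.188,0,0,0,-3.828]]'
python3 -m jog '[[0.8,0.178,-0.35,0,0,0,-0.612],[0.8,0.245,-0.481,0,0,0,-0.842],[0.8,0.267,-0.525,0,0,0,-0.919],[0.8,0.267,-0.525,0,0,0,-0.919]]'
python3 - <<'E'
from h import *
print(bot.get_obs()["q"])
p,d=snap("side");np.savez("side2.npz",p=p,d=d)
p2,d2=snap("top");np.savez("top2.npz",p=p2,d=d2)
A=cv2.resize(p[130:290,250:410,::-1],(400,400),interpolation=cv2.INTER_CUBIC);Bq=cv2.resize(p2[110:270,150:310,::-1],(400,400),interpolation=cv2.INTER_CUBIC)
cv2.imwrite("pics/v6.png",np.hstack([A,Bq]))
E
```

```text
time: 6.05
ee_pos: [0.3924, 0.2642, 0.1308]
tcp_rot: [-90.0, -0.0, 179.7]
wrist_force: [0.3, -0.2, -3.5]
opening: 0.041
time: 6.55
ee_pos: [0.4202, 0.2094, 0.1308]
tcp_rot: [-90.0, -0.0, 160.5]
wrist_force: [-0.2, -0.1, -3.0]
opening: 0.0415
time: 7.05
ee_pos: [0.4479, 0.1547, 0.1308]
tcp_rot: [-90.0, -0.0, 141.4]
wrist_force: [0.3, 0.1, -3.7]
opening: 0.0416
time: 7.55
ee_pos: [0.4757, 0.1, 0.1308]
tcp_rot: [-90.0, -0.0, 122.2]
wrist_force: [-0.9, -0.2, -3.4]
opening: 0.0416
time: 8.05
ee_pos: [0.5034, 0.0453, 0.1308]
tcp_rot: [-90.0, 0.0, 103.1]
wrist_force: [0.4, -0.1, -2.9]
opening: 0.0416
time: 8.45
ee_pos: [0.5099, 0.0332, 0.1311]
tcp_rot: [-90.0, -0.0, 98.8]
wrist_force: [0.2, -0.9, -3.9]
opening: 0.0415
[ 3.71967884e+00 -1.15741665e+00 -7.29900632e+00  8.38820572e+01
  1.90487729e-03 -5.07362239e+00]
```

View pics/v6.png

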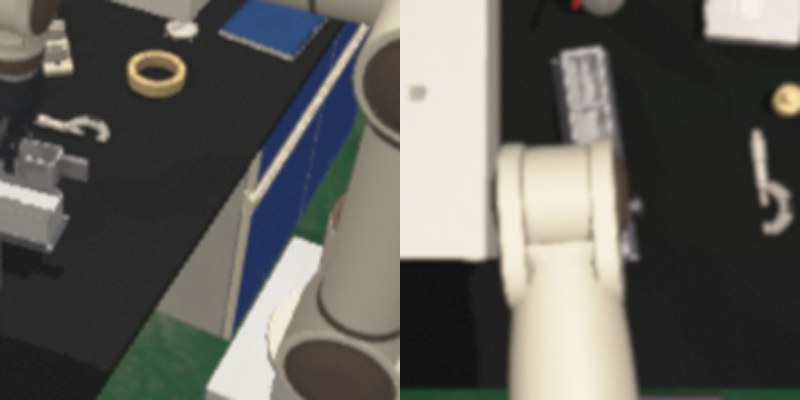

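```bash
python3 - <<'E'
from h import *
z=np.load("side2.npz")
t=(.5099,.0335,.1155,np.radians(8.8));f=(.579,.0323,0,np.radians(8.8))
overlay("side",z["p"],[(TRAY[:3]+TRAY[6:8]+TRAY[9:],t,(0,0,255)),(FEED[:4],f,(0,255,0))],((130,270),(150,310)),5,"pics/v7.png")
E
```

```text
(no output)
```

View pics/v7.png

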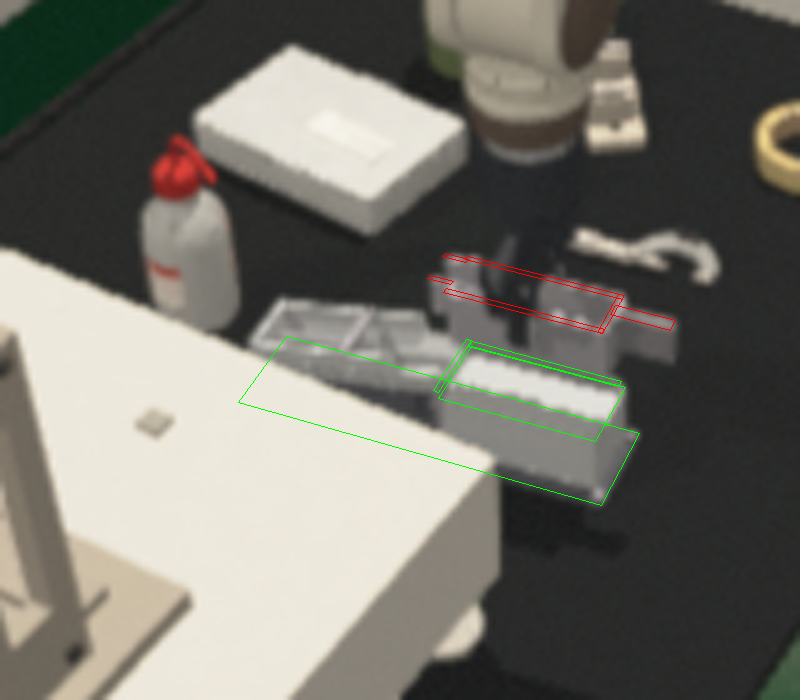

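```bash
python3 -m jog '[[0.8,0,0,-0.2,0,0,0],[0.8,0,0,-0.7,0,0,0],[0.8,0,0,-1.2,0,0,0],[0.8,0,0,-1.6,0,0,0],[0.8,0,0,-1.84,0,0,0]]'; python3 -m jog '[[0.8,0,0,-0.04,0,0,0],[0.8,0,0,-0.08,0,0,0],[0.8,0,0,-0.12,0,0,0],[0.8,0,0,-0.16,0,0,0]]'; python3 -m jog '[[0.8,0,0,-0.04,0,0,0],[0.8,0,0,-0.08,0,0,0]]';  python3 -m jog '[[0.8,0,0,-0.04,0,0,0],[0.8,0,0,-0.08,0,0,0]]'
```

```text
time: 9.05
ee_pos: [0.5094, 0.0332, 0.0835]
tcp_rot: [-89.9, -0.0, 98.8]
wrist_force: [-0.0, -0.7, -1.9]
opening: 0.0413
time: 9.45
ee_pos: [0.5104, 0.0332, 0.0817]
tcp_rot: [-90.0, 0.0, 98.8]
wrist_force: [0.8, 0.3, -3.7]
opening: 0.041
time: 9.65
ee_pos: [0.5103, 0.0333, 0.0794]
tcp_rot: [-90.0, 0.0, 98.8]
wrist_force: [-0.5, 0.0, -3.4]
opening: 0.0417
time: 9.85
ee_pos: [0.5101, 0.0333, 0.0772]
tcp_rot: [-90.0, 0.0, 98.8]
wrist_force: [-0.5, 0.5, -3.8]
opening: 0.0415
```

Still hanging; continue in 1 mm steps.

```bash
for i in 1 2; do python3 -m jog '[[0.8,0,0,-0.04,0,0,0],[0.8,0,0,-0.04,0,0,0]]' | egrep "pos|force";  done; python3 -m jog '[[0.8,0,0,-0.04,0,0,0],[0.8,0,0,-0.04,0,0,0]]'
```

```text
ee_pos: [0.5101, 0.0333, 0.0761]
wrist_force: [0.5, -0.3, -3.6]
ee_pos: [0.5102, 0.0333, 0.0756]
wrist_force: [-1.1, 0.1, -0.9]
time: 10.45
ee_pos: [0.5103, 0.0333, 0.0755]
tcp_rot: [-90.1, 0.0, 98.8]
wrist_force: [-4.7, -0.7, 8.5]
opening: 0.0417
```

```bash
python3 -m jog '[[0.8,0,0,0.04,0,0,0],[0.8,0.006,-0.04,0.04,0,0,0],[0.8,0.012,-0.08,0.04,0,0,0],[0.8,0.018,-0.12,0.04,0,0,0],[0.8,0.018,-0.12,0.04,0,0,0]]'; for i in 1 2 3; do python3 -m jog '[[0.8,0.006,-0.04,0,0,0,0],[0.8,0.006,-0.04,0,0,0,0]]' | egrep "pos|force";  done
```

```text
time: 10.95
ee_pos: [0.5109, 0.0304, 0.0756]
tcp_rot: [-90.0, -0.0, 98.8]
wrist_force: [-0.4, 3.7, 3.2]
opening: 0.0414
ee_pos: [0.511, 0.0293, 0.0756]
wrist_force: [-0.2, 4.5, 5.3]
ee_pos: [0.5111, 0.0283, 0.0756]
wrist_force: [-0.4, 3.8, 5.0]
ee_pos: [0.5113, 0.0275, 0.0756]
wrist_force: [-0.1, 5.3, 6.1]
```

```bash
python3 -m jog '[[0.8,0,0,0.02,0,0,0]]' >/dev/null; for i in 1 2 3; do python3 -m jog '[[0.8,0.006,-0.04,0,0,0,0],[0.8,0.006,-0.04,0,0,0,0]]' | egrep "pos|force|rot";  done
```

```text
ee_pos: [0.5113, 0.0273, 0.0757]
tcp_rot: [-90.0, -0.1, 98.8]
wrist_force: [0.4, 9.7, 1.7]
ee_pos: [0.5114, 0.027, 0.0757]
tcp_rot: [-90.0, -0.2, 98.8]
wrist_force: [-0.1, 14.6, 2.3]
ee_pos: [0.5117, 0.0267, 0.0758]
tcp_rot: [-90.1, -0.3, 98.8]
wrist_force: [1.1, 18.5, 2.0]
```

```bash
python3 -m jog '[[0.8,-0.008,0.05,0,0,0,0],[0.8,0.03,0.056,0,0,0,0],[0.8,0.07,0.062,0,0,0,0],[0.8,0.11,0.068,0,0,0,0],[0.8,0.15,0.074,0,0,0,0]]'; for i in 1 2 3 4; do python3 -m jog '[[0.8,0.04,0.006,0,0,0,0],[0.8,0.04,0.006,0,0,0,0]]' | egrep "pos|force|rot";  done
```

```text
time: 12.75
ee_pos: [0.5125, 0.0269, 0.0758]
tcp_rot: [-89.7, -0.2, 98.8]
wrist_force: [-17.7, 9.1, 13.2]
opening: 0.0413
ee_pos: [0.5138, 0.027, 0.0757]
tcp_rot: [-89.7, -0.1, 98.8]
wrist_force: [-15.1, 8.9, 11.7]
ee_pos: [0.5146, 0.0271, 0.0757]
tcp_rot: [-89.7, -0.1, 98.8]
wrist_force: [-16.2, 8.4, 12.4]
ee_pos: [0.5156, 0.0273, 0.0757]
tcp_rot: [-89.7, -0.1, 98.8]
wrist_force: [-16.4, 9.1, 12.1]
ee_pos: [0.5166, 0.0274, 0.0757]
tcp_rot: [-89.7, -0.1, 98.8]
wrist_force: [-16.4, 8.6, 13.0]
```

```bash
python3 -m jog '[[0.8,0,0,0.04,0,0,0]]'|egrep "pos|force"; for i in 1 2 3 4 5; do python3 -m jog '[[0.8,0.04,0.006,0,0,0,0],[0.8,0.04,0.006,0,0,0,0]]' | egrep "pos|force|rot";  done
```

```text
ee_pos: [0.5167, 0.0274, 0.0759]
wrist_force: [-8.1, 8.2, -2.7]
ee_pos: [0.5177, 0.0276, 0.0759]
tcp_rot: [-89.7, -0.2, 98.8]
wrist_force: [-11.0, 8.0, 6.3]
ee_pos: [0.5187, 0.0277, 0.0759]
tcp_rot: [-89.7, -0.1, 98.8]
wrist_force: [-12.2, 8.6, 4.7]
ee_pos: [0.5197, 0.0279, 0.0759]
tcp_rot: [-89.7, -0.2, 98.8]
wrist_force: [-11.8, 8.2, 5.2]
ee_pos: [0.5208, 0.0281, 0.0759]
tcp_rot: [-89.7, -0.1, 98.8]
wrist_force: [-12.0, 8.8, 5.1]
ee_pos: [0.521, 0.0281, 0.0759]
tcp_rot: [-89.6, -0.2, 98.8]
wrist_force: [-16.3, 7.9, 8.4]
```

```bash
for i in 1 2; do python3 -m jog '[[0.8,0.04,0.006,0,0,0,0],[0.8,0.04,0.006,0,0,0,0]]' | egrep "pos|force|rot";  done
```

```text
ee_pos: [0.5211, 0.0281, 0.0759]
tcp_rot: [-89.5, -0.1, 98.8]
wrist_force: [-20.9, 7.3, 10.2]
ee_pos: [0.5211, 0.0282, 0.0759]
tcp_rot: [-89.4, -0.1, 98.8]
wrist_force: [-27.2, 6.1, 14.8]
```

```bash
python3 -m jog '[[0.8,-0.06,-0.009,0,0,0,0],[0.8,-0.12,-0.018,0,0,0,0],[0.8,-0.12,-0.018,0,0,0,0]]'; python3 -m jog '[[0.4,0,0,0,0,0,0],[0.3,0,0,0,0,0,0],[0.2,0,0,0,0,0,0],[0,0,0,0,0,0,0],[0,0,0,0,0,0,0]]'
```

```text
time: 15.35
ee_pos: [0.5212, 0.0281, 0.076]
tcp_rot: [-89.8, -0.1, 98.8]
wrist_force: [-9.1, 9.2, 3.9]
opening: 0.0412
time: 15.85
ee_pos: [0.5233, 0.0271, 0.0767]
tcp_rot: [-90.0, 0.0, 98.8]
wrist_force: [-0.3, -0.3, -0.5]
opening: 0.0855
```

```bash
python3 -m jog '[[0,0,0,1,0,0,0],[0,0,0,2.4,0,0,0],[0,0,0,4,0,0,0],[0,-0.8,-0.1,4.5,0,0,0],[0,-2,-0.25,4.5,0,0,0]]';python3 -m jog '[[0,-1.44,-0.22,0,0,0,0],[0,-1.44,-0.22,0,0,0,0]]'; python3 - <<'E'
from h import *
p,d=snap("side");np.savez("side3.npz",p=p,d=d)
w=((165,235),(232,292))
print(fit("side",d,TRAY+FEEDT if 0 else TRAY+[b-[-.060,.006,.060] for b in FEED],[520,28,8.6],.06,w))
print(fit("side",d,TRAY,[520,28,8.6],.06,((165,203),(232,292))))
t=(.520,.028,.06,np.radians(8.6));f=(.5803,.031,0,np.radians(8.6))
overlay("side",p,[(TRAY[:3]+TRAY[6:8]+TRAY[9:],t,(0,0,255)),(FEED[:4],f,(0,255,0))],((150,240),(190,310)),6,"pics/v8.png")
E
```

```text
time: 16.35
ee_pos: [0.4744, 0.021, 0.1915]
tcp_rot: [-90.2, 0.0, 98.8]
wrist_force: [-1.1, 0.0, -0.6]
opening: 0.0855
time: 16.55
ee_pos: [0.4345, 0.0151, 0.1901]
tcp_rot: [-90.0, 0.0, 98.8]
wrist_force: [0.3, -1.1, 0.0]
opening: 0.0855
(array([519.35852995,  26.14611183,   8.50875948]), np.float64(8.88584417051867))
(array([518.69548857,  26.19140244,   8.65421679]), np.float64(9.683403528522417))
```

View pics/v8.png

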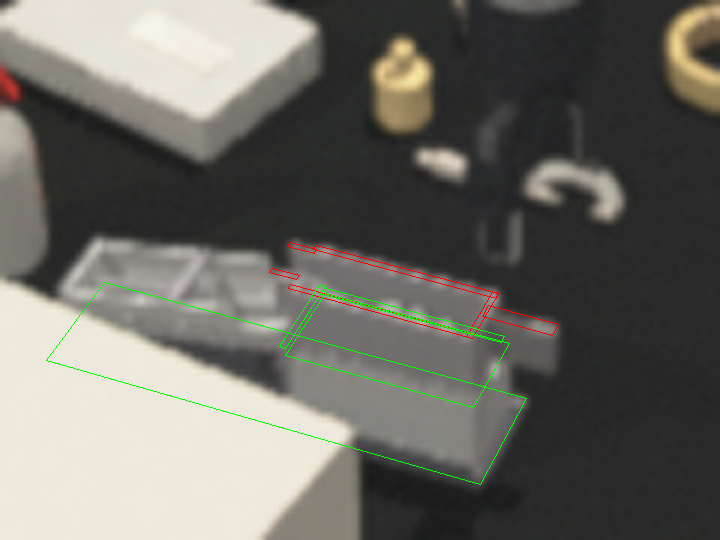

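```bash
python3 -m jog '[[0,-0.03,-0.03,-1,0,0,-0.04],[0,-0.03,-0.03,-2.2,0,0,-0.04],[0,-0.03,-0.03,-3.3,0,0,-0.04],[0,-0.03,-0.03,-4,0,0,-0.04],[0,-0.03,-0.03,-4.32,0,0,-0.04]]' && python3 -m jog '[[0.4,0,0,0,0,0,0],[0.6,0,0,0,0,0,0],[0.75,0,0,0,0,0,0],[0.8,0,0,0,0,0,0],[0.84,0,0,0,0,0,0]]' 30
```

```text
time: 17.1
ee_pos: [0.4362, 0.0148, 0.0794]
tcp_rot: [-89.9, -0.0, 98.6]
wrist_force: [0.1, -0.2, -0.2]
opening: 0.0856
time: 17.6
ee_pos: [0.4368, 0.0148, 0.0819]
tcp_rot: [-90.1, 0.0, 98.6]
wrist_force: [-0.5, 0.7, 0.2]
opening: 0.0141
```

```bash
python3 -m jog '[[0.87,0,0,0,0,0,0],[0.9,0,0,0,0,0,0],[0.93,0,0,0,0,0,0],[1,0,0,0,0,0,0],[1,0,0,0,0,0,0]]' 30;  python3 -m jog '[[1,0,0,0,0,0,0],[1,0,0,0,0,0,0]]' 80
```

```text
time: 18.1
ee_pos: [0.4366, 0.0151, 0.0816]
tcp_rot: [-90.0, -0.0, 98.6]
wrist_force: [-1.8, 6.5, 6.2]
opening: 0.0096
time: 18.3
ee_pos: [0.4366, 0.0151, 0.0817]
tcp_rot: [-90.0, -0.0, 98.6]
wrist_force: [-1.1, 5.7, 6.1]
opening: 0.0088
```

```bash
python3 -m jog '[[1,0.0146,0.0022,0.0998,-0.03,0.198,0],[1,0.0292,0.0044,0.1996,-0.06,0.396,0],[1,0.0438,0.0066,0.2994,-0.09,0.593,0],[1,0.0584,0.0088,0.3992,-0.12,0.791,0],[1,0.073,0.011,0.499,-0.15,0.989,0]]'; python3 -c "
from workcell import bot
print(bot.get_obs()['q'])"
```

```text
time: 18.8
ee_pos: [0.4385, 0.015, 0.0939]
tcp_rot: [-84.9, 0.0, 98.6]
wrist_force: [0.3, 3.6, -0.9]
opening: 0.009
[  2.33403497  -5.50527077 -15.74481927  84.82463929  -0.57329527
  -6.24337658]
```

```bash
python3 -m jog '[[1,0.0232,0.0035,0.0978,-0.03,0.198,0],[1,0.0464,0.007,0.1956,-0.06,0.396,0],[1,0.0696,0.0105,0.2934,-0.09,0.593,0],[1,0.0928,0.014,0.3912,-0.12,0.791,0],[1,0.116,0.0175,0.489,-0.15,0.989,0]]'
python3 -m jog '[[1,0.0313,0.0047,0.0949,-0.03,0.198,0],[1,0.0625,0.0094,0.1898,-0.06,0.396,0],[1,0.0938,0.0141,0.2847,-0.09,0.593,0],[1,0.125,0.0188,0.3796,-0.12,0.791,0],[1,0.1563,0.0235,0.4745,-0.15,0.989,0]]'; python3 -c "
from h import *
p,d=snap('side');np.savez('side4.npz',p=p,d=d)"
```

```text
time: 19.3
ee_pos: [0.4414, 0.0154, 0.1061]
tcp_rot: [-79.9, 0.0, 98.6]
wrist_force: [1.5, 1.3, -1.0]
opening: 0.0086
time: 19.8
ee_pos: [0.4452, 0.0161, 0.118]
tcp_rot: [-74.9, 0.0, 98.6]
wrist_force: [1.3, 0.7, -2.4]
opening: 0.009
```

```bash
python3 -m jog '[[1,0.0492,0.0069,0.0754,-0.03,0.198,0],[1,0.0984,0.0138,0.1588,-0.06,0.396,0],[1,0.1376,0.0197,0.2502,-0.09,0.593,0],[1,0.1768,0.0256,0.3416,-0.12,0.791,0],[1,0.216,0.0315,0.433,-0.15,0.989,0]]'
```

```text
time: 20.35
ee_pos: [0.4504, 0.0169, 0.129]
tcp_rot: [-69.9, 0.0, 98.6]
wrist_force: [-3.9, 1.0, 4.6]
opening: 0.0089
```

```bash
python3 -m jog '[[1,0.0466,0.007,0.0873,-0.03,0.198,0],[1,0.0932,0.014,0.1746,-0.06,0.396,0],[1,0.1398,0.021,0.2619,-0.09,0.593,0],[1,0.1864,0.028,0.3492,-0.12,0.791,0],[1,0.233,0.035,0.4365,-0.15,0.989,0]]'
python3 -m jog '[[1,0.0433,0.0065,0.0697,-0.025,0.165,0],[1,0.0865,0.0131,0.1393,-0.05,0.329,0],[1,0.1298,0.0196,0.209,-0.075,0.494,0],[1,0.1298,0.0196,0.209,-0.075,0.494,0],[1,0.1298,0.0196,0.209,-0.075,0.494,0]]'
for i in 1 2 3; do python3 -m jog '[[1,0,0,0,0,0,0],[1,0,0,0,0,0,0],[1,0,0,0,0,0,0],[1,0,0,0,0,0,0],[1,0,0,0,0,0,0]]' ; done
python3 - <<'E'
from h import *
print(bot.get_obs()["tcp_rot"],bot.get_obs()["q"])
p,d=snap('side');np.savez('side5.npz',p=p,d=d)
q=np.load("side4.npz")["p"]
f=lambda p:cv2.resize(p[145:235,190:300,::-1],None,fx=5,fy=3.3*5/3.3,interpolation=cv2.INTER_CUBIC)
cv2.imwrite("pics/v9.png",cv2.resize(p[145:235,190:300,::-1],None,fx=6.5,fy=6.5,interpolation=cv2.INTER_CUBIC))
E
```

```text
time: 20.85
ee_pos: [0.4563, 0.0177, 0.14]
tcp_rot: [-64.9, 0.0, 98.6]
wrist_force: [-3.6, 0.5, 5.1]
opening: 0.0089
time: 21.35
ee_pos: [0.4595, 0.0182, 0.1451]
tcp_rot: [-62.4, 0.0, 98.6]
wrist_force: [-4.9, 0.2, 5.6]
opening: 0.009
time: 21.85
ee_pos: [0.4595, 0.0183, 0.1451]
tcp_rot: [-62.4, 0.0, 98.6]
wrist_force: [-5.2, -0.4, 5.5]
opening: 0.0089
time: 22.35
ee_pos: [0.4595, 0.0183, 0.1451]
tcp_rot: [-62.4, 0.0, 98.6]
wrist_force: [-4.5, 1.1, 5.7]
opening: 0.0087
time: 22.85
ee_pos: [0.4595, 0.0182, 0.1451]
tcp_rot: [-62.4, 0.0, 98.6]
wrist_force: [-3.6, 0.1, 5.5]
opening: 0.009
[-6.24381690e+01  1.52079387e-02  9.85989858e+01] [  3.68858148  19.25757339  11.88145269 110.09835946  -2.28332791
  -4.3484169 ]
```

View pics/v9.png

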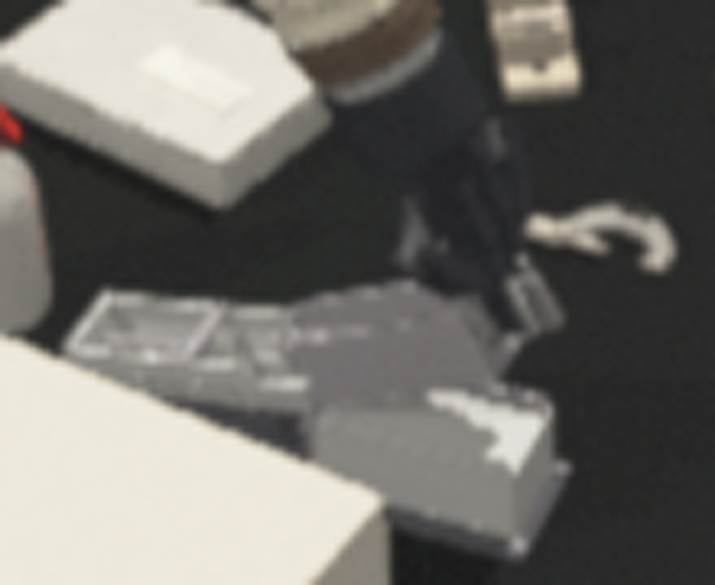

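```bash
for i in 1 2; do python3 -m jog '[[1,0,0,0,0,0,0],[1,0,0,0,0,0,0],[1,0,0,0,0,0,0],[1,0,0,0,0,0,0],[1,0,0,0,0,0,0]]' >/dev/null; done
python3 - <<'E'
from h import *
P,_=snap('top');p,_=snap("side");np.savez("t6.npz",P=P,p=p)
for n in("top","side"):
    for r in bot.regions_of(n,"ball_1")[:5]: print(n,r["conf"],r["point"],r["pixels"].sum())
f=.5802,.0310;a=np.radians(8.6)
for xg in(87,105,123,141):
    x=6+xg*np.cos(np.radians(12))+9*np.sin(np.radians(12)); z=46-xg*np.sin(np.radians(12))+9*np.cos(np.radians(12))
    w=[[f[0]+x/1e3*np.cos(a),f[1]+x/1e3*np.sin(a),z/1e3]]
    print(proj("top",w).round(1),proj("side",w).round(1))
P0=np.load("top0.npz")["p"];p0=np.load("side3.npz")["p"]
g=lambda I,r,c:cv2.resize(I[r[0]:r[1],c[0]:c[1],::-1],(390,290),interpolation=cv2.INTER_CUBIC)
A=((122,172),(205,272));S=((160,210),(195,262))
cv2.imwrite("pics/v10.png",np.vstack([np.hstack([g(P0,*A),g(P,*A)]),np.hstack([g(p0,*S),g(p,*S)])]))
E
```

```text
side 0.4 [198.5, 254.2] 538
[[225.2 150.6]] [[219.4 200.9]]
[[224.5 145.8]] [[215.3 200.5]]
[[223.8 141. ]] [[211.3 200.1]]
[[223.1 136.3]] [[207.4 199.7]]
```

View pics/v10.png

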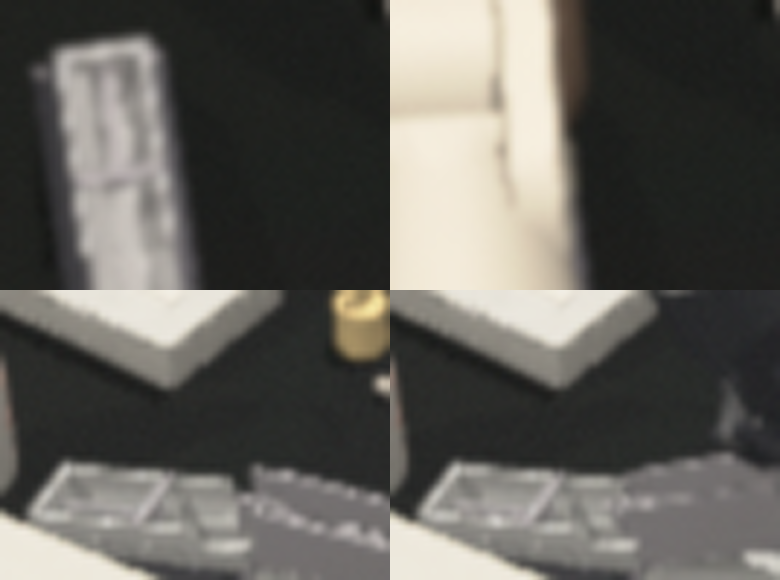

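```bash
python3 -m jog '[[1,-0.0433,-0.0065,-0.0697,0.025,-0.165,0],[1,-0.0865,-0.0131,-0.1393,0.05,-0.329,0],[1,-0.1298,-0.0196,-0.209,0.075,-0.494,0]]'
python3 -m jog '[[1,-0.0466,-0.007,-0.0873,0.03,-0.198,0],[1,-0.0932,-0.014,-0.1746,0.06,-0.396,0],[1,-0.1398,-0.021,-0.2619,0.09,-0.593,0],[1,-0.1864,-0.028,-0.3492,0.12,-0.791,0],[1,-0.233,-0.035,-0.4365,0.15,-0.989,0]]'
python3 -m jog '[[1,-0.0392,-0.0059,-0.0914,0.03,-0.198,0],[1,-0.0784,-0.0118,-0.1828,0.06,-0.396,0],[1,-0.1176,-0.0177,-0.2742,0.09,-0.593,0],[1,-0.1568,-0.0236,-0.3656,0.12,-0.791,0],[1,-0.196,-0.0295,-0.457,0.15,-0.989,0]]'
python3 -m jog '[[1,-0.0313,-0.0047,-0.0949,0.03,-0.198,0],[1,-0.0625,-0.0094,-0.1898,0.06,-0.396,0],[1,-0.0938,-0.0141,-0.2847,0.09,-0.593,0],[1,-0.125,-0.0188,-0.3796,0.12,-0.791,0],[1,-0.1563,-0.0235,-0.4745,0.15,-0.989,0]]'
python3 -m jog '[[1,-0.0232,-0.0035,-0.0978,0.03,-0.198,0],[1,-0.0464,-0.007,-0.1956,0.06,-0.396,0],[1,-0.0696,-0.0105,-0.2934,0.09,-0.593,0],[1,-0.0928,-0.014,-0.3912,0.12,-0.791,0],[1,-0.116,-0.0175,-0.489,0.15,-0.989,0]]'
python3 -m jog '[[1,-0.0146,-0.0022,-0.0998,0.03,-0.198,0],[1,-0.0292,-0.0044,-0.1996,0.06,-0.396,0],[1,-0.0438,-0.0066,-0.2994,0.09,-0.593,0],[1,-0.0584,-0.0088,-0.3792,0.12,-0.791,0],[1,-0.0584,-0.0088,-0.459,0.15,-0.989,0]]'
```

```text
time: 24.4
ee_pos: [0.4561, 0.0177, 0.1398]
tcp_rot: [-64.9, 0.0, 98.6]
wrist_force: [-4.6, -0.4, 6.6]
opening: 0.009
time: 24.9
ee_pos: [0.4502, 0.0168, 0.1289]
tcp_rot: [-70.0, 0.0, 98.6]
wrist_force: [-5.4, 0.2, 5.8]
opening: 0.0088
time: 25.4
ee_pos: [0.4453, 0.0161, 0.1174]
tcp_rot: [-75.0, 0.0, 98.6]
wrist_force: [-6.0, 0.6, 4.6]
opening: 0.0089
time: 25.9
ee_pos: [0.4413, 0.0156, 0.1055]
tcp_rot: [-80.0, -0.0, 98.6]
wrist_force: [-5.3, -0.6, 4.4]
opening: 0.0087
time: 26.4
ee_pos: [0.4384, 0.0153, 0.0933]
tcp_rot: [-85.0, -0.0, 98.6]
wrist_force: [-6.4, 1.7, 5.2]
opening: 0.0089
time: 26.9
ee_pos: [0.4367, 0.0152, 0.0817]
tcp_rot: [-89.9, -0.1, 98.6]
wrist_force: [-13.3, 4.5, 25.7]
opening: 0.0084
```

```bash
python3 -m jog '[[1,0,0,0.03,0,0,0],[1,0,0,0.03,0,0,0]]'; python3 -m jog '[[0.8,0,0,0,0,0,0],[0.6,0,0,0,0,0,0],[0.4,0,0,0,0,0,0],[0.2,0,0,0,0,0,0],[0,0,0,0,0,0,0]]'; python3 -m jog '[[0,0,0,0,0,0,0],[0,0,0,0.6,0,0,0],[0,0,0,2,0,0,0],[0,0,0,3.5,0,0,0],[0,0,0,4.5,0,0,0]]'; python3 -m jog '[[0,-1,3,0.5,0,0,0],[0,-2,4,0.5,0,0,0],[0,-2.5,6,0.5,0,0,0],[0,-2.5,8,0.5,0,0,0],[0,-2.5,10,0.5,0,0,0]]'
python3 - <<'E'
from h import *
P,D=snap('top');p,d=snap("side");np.savez("t7.npz",P=P,p=p,D=D,d=d)
for n in("top","side"):
    for r in bot.regions_of(n,"ball_1")[:6]: print(n,r["conf"],r["point"],r["pixels"].sum())
w=((165,235),(205,255))
print("top fit",fit("top",D,TRAY,[519.5,27,8.6],.06,((176,222),(212,250))))
g=lambda I,r,c,h,w:cv2.resize(I[r[0]:r[1],c[0]:c[1],::-1],(w,h),interpolation=cv2.INTER_CUBIC)
cv2.imwrite("pics/v11.png",np.hstack([g(P,(122,226),(200,262),600,358),g(p,(150,240),(190,255),600,433)]))
E
```

```text
time: 27.1
ee_pos: [0.4368, 0.0152, 0.0821]
tcp_rot: [-89.9, -0.0, 98.6]
wrist_force: [-4.5, 3.1, 1.8]
opening: 0.0088
time: 27.6
ee_pos: [0.4375, 0.0149, 0.0825]
tcp_rot: [-90.0, 0.0, 98.6]
wrist_force: [0.4, 0.6, -0.1]
opening: 0.074
time: 28.1
ee_pos: [0.4377, 0.0149, 0.1986]
tcp_rot: [-90.2, 0.0, 98.6]
wrist_force: [0.3, -1.4, 0.6]
opening: 0.0856
time: 28.6
ee_pos: [0.3743, 0.253, 0.2094]
tcp_rot: [-90.1, -0.1, 98.6]
wrist_force: [1.3, -0.3, 0.2]
opening: 0.0857
top fit (array([518.63001103,  29.26862354,   8.69041873]), np.float64(7.124713653679393))
```

View pics/v11.png

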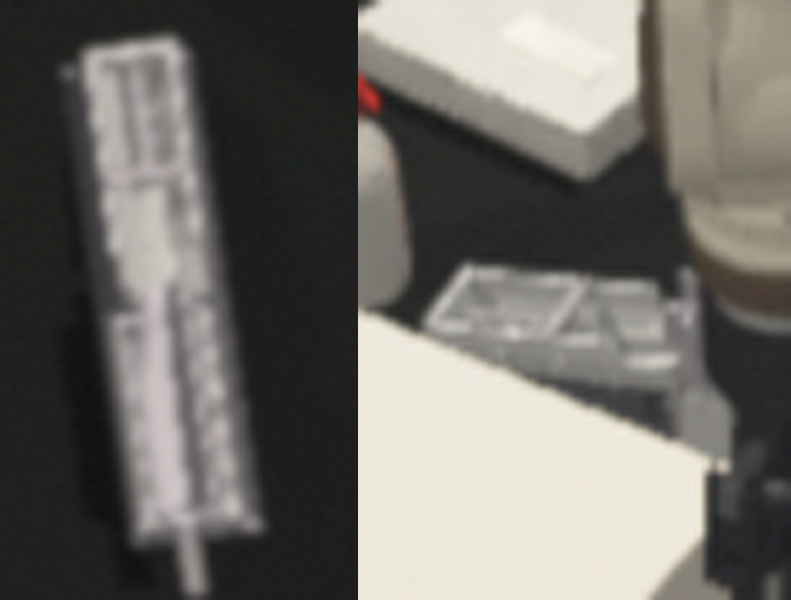

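```bash
python3 - <<'E'
from h import *
N=12;D=np.mean([snap("top")[1] for _ in range(N)],0);np.save("D8.npy",D)
P=cloud("top",D)[118:226,195:265].reshape(-1,3)*1e3
P0=cloud("top",np.load("top0.npz")["d"])[118:226,195:265].reshape(-1,3)*1e3
a=np.radians(8.6);c,s=np.cos(a),np.sin(a)
def loc(P,o): q=P-[o[0],o[1],0];return np.c_[q[:,0]*c+q[:,1]*s,-q[:,0]*s+q[:,1]*c,q[:,2]]
G=loc(P,(580,31));G0=loc(P0,(580,31))
t=np.tan(np.radians(12))
for name,Q in(("now",G),("start",G0)):
    print(name,"groove height over floor line, x bins 20..160; y in(-8,-4),(4,8),(-3,3)")
    for y0,y1 in((-9,-4),(-3,3),(4,9)):
        print([ (lambda m: round(float(np.median(Q[m,2]-(46-(Q[m,0]-6)*t))),0) if m.sum() else None)((Q[:,0]>x)&(Q[:,0]<=x+9)&(Q[:,1]>y0)&(Q[:,1]<y1)) for x in range(10,165,9)])
T=loc(P,(519.5,28))
print("tray height above base")
for y0,y1 in((-15,-11),(-11,-6),(-6,0),(0,6),(6,14)):
    print([ (lambda m: round(float(np.median(T[m,2]-60)),0) if m.sum() else None)((T[:,0]>x)&(T[:,0]<=x+9)&(T[:,1]>y0)&(T[:,1]<y1)) for x in range(-55,75,9)])
E
```

```text
now groove height over floor line, x bins 20..160; y in(-8,-4),(4,8),(-3,3)
[34.0, 2.0, 1.0, 1.0, 2.0, 0.0, 0.0, 0.0, 39.0, 75.0, 12.0, 8.0, 13.0, 14.0, 0.0, 1.0, 36.0, None]
[34.0, 1.0, 1.0, 1.0, 2.0, 0.0, 0.0, 2.0, 39.0, 26.0, 26.0, 22.0, 26.0, 24.0, 26.0, 27.0, 29.0, 38.0]
[34.0, 2.0, -0.0, 1.0, 1.0, -1.0, 0.0, 20.0, 38.0, 17.0, 8.0, 8.0, 2.0, 16.0, 11.0, 17.0, 27.0, 39.0]
start groove height over floor line, x bins 20..160; y in(-8,-4),(4,8),(-3,3)
[2.0, -1.0, 1.0, 1.0, 0.0, 0.0, 1.0, 0.0, 37.0, 3.0, 2.0, -1.0, 1.0, 1.0, 2.0, 4.0, 31.0, None]
[-3.0, 1.0, 2.0, 1.0, 0.0, -2.0, -1.0, 15.0, 35.0, 30.0, 28.0, 5.0, 26.0, 30.0, 3.0, 22.0, 27.0, 37.0]
[0.0, 2.0, -3.0, 0.0, 4.0, -0.0, 1.0, 4.0, 32.0, -9.0, -2.0, 1.0, 5.0, 3.0, 3.0, 3.0, 26.0, 41.0]
tray height above base
[8.0, 8.0, 9.0, 9.0, 10.0, 11.0, 13.0, 15.0, 13.0, 14.0, 15.0, 15.0, 15.0, 18.0, 18.0]
[9.0, 8.0, 10.0, 10.0, 11.0, 12.0, 13.0, 13.0, 14.0, 15.0, 14.0, 17.0, 17.0, 18.0, 18.0]
[9.0, 9.0, 9.0, 11.0, 11.0, 12.0, 13.0, 15.0, 14.0, 16.0, 16.0, 17.0, 17.0, 18.0, 19.0]
[9.0, 10.0, 12.0, 11.0, 12.0, 13.0, 13.0, 15.0, 15.0, 16.0, 17.0, 18.0, 18.0, 19.0, 20.0]
[10.0, 10.0, 12.0, 12.0, 13.0, 14.0, 16.0, 16.0, 17.0, 17.0, 28.0, 28.0, 46.0, 45.0, 37.0]
```

```bash
python3 -c "
from workcell import bot
print(bot.get_obs()['time'],bot.get_obs()['wrist_force']);print(bot.job_done())"
```

```text
29.4 [-0.53247866 -0.64831512  0.04949747]
the job is handed in; nothing more can be done
None
```

I finished the task and handed it in at about 29 s. I carried the tray over level, set it on the rest and slid it against the guide rail and then the front stop, each felt as a rise in force. I released it with the balls still inside. Then I pinched the fin, tipped the tray to 27.6° about its front edge for about 2.5 s, lowered it flat, let go and backed the arm off.

**Last checks that agreed:**
- **Tray:** averaged top-camera depth shows it empty along its whole floor. It came back flat at the same gripper height as before tipping.
- **Groove:** the depth shows it raised from about x 82 to 155 mm, the length four balls take up, and bare from about x 19 to 72 mm.
- **Forces:** wrist force stayed below 30 N in every reading, and the gripper was touching nothing at hand-in.

**Checks that failed or were weak:**
- **Ball count:** the ball detector found nothing in the final pictures. Just before that, while the tray was tipped, it gave one low-confidence region on the tray. The count of four rests on depth alone, with mixed readings near the groove's cover strip.
- **Tray position:** camera fits of the seated tray differed by 1 to 3 mm, so I trusted the contact forces for how snug it is.
- **Tipping:** around 15° the gripper was carrying a little more weight than expected, so the front edge may have been barely touching. I lowered it 0.5 mm and moved it 1 mm forward, and the contact force came back.
- **Bystanders:** I did not re-measure the bystanders at the end. Nothing in the forces or the last pictures suggested contact.

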